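Index and lock the hearing aid test turntable

ROBOT

A 6-joint arm with a two-finger parallel gripper is mounted at the origin on the work surface. World frame = base frame: x ahead of the robot, y to its left, z up, the work surface at z = 0. Lengths are in m, angles in rad, forces in N, time in s.
With the tool pointing down it reaches from about 0.4 to 0.825 m from the base axis. Payload 7 kg.
Tool frame: the origin (TCP) lies between the finger pads; the fingertips stand ctrl.tcp_to_tips ahead of it and the grasp point (between the pads) is the TCP (ctrl.tcp_to_tips is the distance from the TCP to the fingertips, in m); z points along the fingers, y is the line along which they close (so a half turn about z gives the same grasp; the last joint's range is limited). The gripper opens to 88 mm and grips with 3 to 60 N. Pads are 19 mm wide; open, the fingers measure 130 mm over their backs; the gripper's body (78 mm by 193 mm) begins 47 mm behind the grasp point.
Start: joints at [1.492, 0.359, 0.012, 0, -1.224, -0.288], TCP at [0.242, 0.63, 0.246] pointing down, gripper open.
Joint ranges: [-3.07, 3.07], [-1.43, 2.12], [-1.02, 1.25], [-3.03, 1.67], [-3.05, -0], [-3.03, 3.03]. Speed limits (rad/s): [2.39, 2.39, 3.01, 3.14, 3.14, 3.14].

INTERFACE

Orientations are given as a rotation vector (axis times angle).
In Python, from cell import ctrl gives the robot as it stands. The module is installed in compiled form; this text tells all that it offers.
- The arm moves only by the tool jog_arm, never from a script. Its argument "steps" is a list that holds one entry, the list of rows, each a list of 5 numbers: the closure in counts, from 0 (fully open) to 255 (shut), then the shift along the world's x, y, z in mm, then the turn about the world's z in degrees. A call has 1 to 12 rows; each row shifts and turns the commanded pose from where the row before left it; what a row does not reach is not made up. A row lasts 1/10 s, in which the tool goes at most 50 mm and 8.59 degrees, less where a joint would pass 70% of its speed; a pose out of reach is approached as far as the arm can. A call with a gripper value outside its range is refused whole. The fingers move at their own pace and stop on an object; the grip force is fixed at half the most. Time passes only in rows, so rows that do not move let the fingers close. It gives the time, the measured TCP pose, the force, the opening and the grip force at its end, in the units of the state.
- ctrl.get_state(): the state, without advancing time (a new reading comes with each control period).
- ctrl.get_image(name): name is "side" or "top" or "wrist"; returns a dict with "color" (384x512x3 uint8, red, green, blue), "fx", "fy", "cx", "cy" (pixels), "k1" (the pictures are not rectified: a ray, as slopes to the right and down, at radius r is drawn at 1 + k1 r^2 times it, then the intrinsics apply), "xyz" and "attitude" of the camera in the world; the wrist camera has in their place "tool_from_camera" (4x4, takes a point from camera to tool coordinates, whose origin is the TCP and whose axes are the flange's). Camera axes: x right, y up, looking along -z (the intrinsics and any distortion apply to the point x, -y, -z); pixel columns grow to the right and rows downward; lengths in m; the calibration is good to about 2 mm. A picture is of the moment at which its call begins: read the wrist's pose just before it. There is no depth.
- ctrl.finish_job(): hands the job in; it is judged then, once.
The state is a dict: "time": time; "qpos": joint angles; "qvel": joint speeds; "tau": joint torques, N m; "tool_pos": TCP position; "orientation": TCP orientation; "wrist_force": force on the tool from outside, world axes, zero at the start; "moment": the same for the moment, N m; "opening": opening from 0.0 (shut) to 1.0 (fully open); "grasp_force": force on a finger pad.
Only numpy, scipy, OpenCV 4.12 (cv2) and the standard library are available. Lean on these libraries where they do the work, as an engineer would, in place of code of your own. Each camera call takes 0.05 s, during which the arm holds its last target. There are 200 camera calls.

TASK

Take the lock pin out of its wooden block, stand it in the turntable's pin hole and let go, so that it rides on the hidden index disc below; then push the turntable itself round clockwise (by a spoke, not by the pin) towards the pointer until the pin drops fully home and locks the table. The pointer is only a rough guide: feel for the lock, never push the turntable with more than 20 N, back off once it has locked, and leave the other things on the desk where they are.

Things in the scene. Friction and masses are not known exactly. Their poses are not given: they have to be found in the camera images.
- hub (a point): Centre of the test turntable's round aluminium platter, on its vertical turning axis, at its flat top, 40 mm above the desk. x axis points to the pin hole and turns with it. Platter 184 mm diameter, 12 mm thick (28 to 40 mm above the desk); free to turn, stays where left; about 2 N at a spoke turns it. In its middle a coupler with hearing aid, to 30 mm from the axis, 94 mm above the desk.
- stand: Round grey foot of the turntable, 252 mm diameter, 10 mm high, fixed to the desk; origin on the turning axis at desk height. Between foot and platter, covered by the platter, is a fixed index disc: flat top 26 mm above the desk, one hole 11.2 mm wide and 15 mm deep, 72 mm from the axis. Re-clamped at each calibration, its hole lies at the pointer's bearing or up to 9 degrees to either side.
- pin_hole (a point): Mouth of the platter's vertical through hole for the pin, 11.2 mm wide, 1 mm chamfer, 72 mm from the axis, 40 mm above the desk. x axis points away from the axis, z up. A pin put in stands on the index disc, shoulder 12 mm above the platter, and slides along as the platter turns; where the holes meet it falls 12 mm, shoulder on the platter, and locks the platter with 1 to 2 degrees of play.
- spoke_1 (a point): Middle of the free straight part of the first spoke: a steel rod of 10 mm diameter sticking out radially from the platter's rim, 90 degrees anticlockwise (seen from above) from the pin hole. The point is 110 mm from the turning axis, 34 mm above the desk; the rod is free from 92 to 125 mm from the axis and ends in a black ball of 17 mm diameter centred at 134 mm.
- spoke_2 (a point): Middle of the free straight part of the second spoke: a steel rod of 10 mm diameter sticking out radially from the platter's rim, 180 degrees anticlockwise (seen from above) from the pin hole. The point is 110 mm from the turning axis, 34 mm above the desk; the rod is free from 92 to 125 mm from the axis and ends in a black ball of 17 mm diameter centred at 134 mm.
- spoke_3 (a point): Middle of the free straight part of the third spoke: a steel rod of 10 mm diameter sticking out radially from the platter's rim, 270 degrees anticlockwise (seen from above) from the pin hole. The point is 110 mm from the turning axis, 34 mm above the desk; the rod is free from 92 to 125 mm from the axis and ends in a black ball of 17 mm diameter centred at 134 mm.
- pointer (a point): Tip of the small black pointer on the foot's rim, 14 mm above the desk, 97 mm from the turning axis, pointing at the axis; its x axis points away from the axis. It shows only roughly (9 degrees either way) where the pin hole will be when the pin drops. Beyond it, 270 mm from the axis, stands a fixed black loudspeaker, 92 mm high, its nearest face 225 mm from the axis.
- platter (a joint): Turning angle of the platter in rad, growing anticlockwise seen from above; 0 when the pin hole is at the pointer's bearing. At the start the platter stands 0.6 to 1.4 rad (anticlockwise) away from the pointer, so it has to be turned clockwise.
- pin: Lock pin, upright, about 100 g. Origin on its axis at the underside of the knob's shoulder; z up. Above it a round knurled brass knob, 24 mm diameter and 24 mm high; below it a plain steel shank, 10 mm diameter and 26 mm long, its foot chamfered 1.7 mm. At the start it stands in the pin block with the shoulder on the block's top, 30 mm above the desk.
- pin_block: Beech block 50 x 50 x 30 mm, fixed to the desk, with one vertical 13 mm hole in the middle of its top in which the lock pin is kept. Origin at the centre of its underside.
- vise: Small steel bench vise holding an ear hook, fixed, about 100 x 60 mm and 94 mm high. Origin at the centre of its underside.
- music_box: Tin music box with a brass crank, loose, 79 x 99 x 61 mm high, the crank sticks out 30 mm on its -x side. Origin at the centre of its underside.
- boat: Ceramic toy boat, loose, 88 mm long (x), 42 mm wide, 53 mm high. Origin at the centre of its underside.

How it is judged:
On the way, in this order (a step that is already met when the one before it is completed fails the run):
1. the pin stands in the platter's hole, let go, riding on the index disc (shoulder about 12 mm above the platter) (horizontal distance between pin and pin_hole below 0.005 m and z of pin in the frame of pin_hole between 0.008 and 0.016 m and contact force between the fingers and pin below 0.05 N), for 0.2 s.
2. the robot pushes the platter round clockwise by hand contact with the platter or a spoke, not by the pin, the pin riding in its hole (contact force between the fingers and platter above 0.3 N and contact force between the fingers and pin below 0.05 N and velocity of joint platter below -0.02 rad/s and horizontal distance between pin and pin_hole below 0.006 m and z of pin in the frame of pin_hole above 0.006 m), for 0.02 s.
At the end, for the whole second after the job is handed in: The pin is upright in the platter's hole (within 4 mm) and fully home through platter and index disc, its shoulder within 3 mm of the platter's top; the platter is locked within 0.22 rad of the pointer and at rest; the robot touches nothing (horizontal distance between pin and pin_hole below 0.004 m and z of pin in the frame of pin_hole below 0.003 m and angle between pin's own z axis and vertical below 0.15 rad and value of joint platter between -0.22 and 0.22 rad and linear speed of pin below 0.02 m/s and velocity of joint platter between -0.05 and 0.05 rad/s).
It fails at once if the turntable is pushed with more than 20 N (contact force between any of the fingers, the arm and platter above 20 N).
It fails at once if the music box or the boat is moved more than 15 mm (distance of any of music_box, boat from where it was at the start of the episode above 0.015 m).
It also fails if it takes over 72 s, if anything falls off the work surface, if the arm or the gripper's body presses on something with over 40 N, if the wrist force passes 120 N, or if a joint passes its speed limit or range.

## Working session

There is one attempt and no reset: what is moved stays moved. The work goes in short steps, Python scripts to look and compute and a tool call to move; the robot and the scene stay as the last step left them, time stands still between calls to the robot, and variables do not carry over. Pictures are saved under pics/ and viewed, at most 10 in all, crops included, and the job is handed in when it is done.

Besides the shell and the picture viewer there is one more tool, called after ">>>" by a JSON object that holds its "op" and its "data", one argument or row to a line. jog_arm: Moves the arm, as the interface text tells. Its arguments: {"type":"object","properties":{"steps":{"type":"array"}},"required":["steps"]}

```bash
mkdir -p pics; cat > h.py <<'E'
from cell import ctrl
import numpy as np, cv2
from scipy.spatial.transform import Rotation as R
def att(a):
    a=np.array(a,float)
    return a if a.shape==(3,3) else R.from_rotvec(a).as_matrix()
def snap(name,f):
    s=ctrl.get_state(); im=ctrl.get_image(name)
    cv2.imwrite('pics/'+f+'.png',im['color'][:,:,::-1])
    T=np.eye(4)
    if name=='wrist':
        T[:3,:3]=R.from_rotvec(s['orientation']).as_matrix();T[:3,3]=s['tool_pos']
        T=T@np.array(im['tool_from_camera'])
    else: T[:3,:3]=att(im['attitude']);T[:3,3]=im['xyz']
    np.savez('pics/'+f,T=T,K=[im[k] for k in('fx','fy','cx','cy','k1')],c=im['color'])
def load(f): return np.load('pics/'+f+'.npz')
def und(d,uv):
    fx,fy,cx,cy,k=d['K'];K=np.array([[fx,0,cx],[0,fy,cy],[0,0,1]])
    return cv2.undistortPointsIter(np.array(uv,float).reshape(-1,1,2),K,np.array([k,0,0,0.]),None,None,(3,50,1e-9)).reshape(-1,2)
def ray(d,uv):
    p=und(d,uv);v=np.c_[p[:,0],-p[:,1],-np.ones(len(p))]@d['T'][:3,:3].T
    return d['T'][:3,3],v
def plane(d,uv,z):
    o,v=ray(d,uv);return o+v*((z-o[2])/v[:,2])[:,None]
def proj(d,P):
    q=(np.atleast_2d(P)-d['T'][:3,3])@d['T'][:3,:3]
    x=q[:,0]/-q[:,2];y=-q[:,1]/-q[:,2];fx,fy,cx,cy,k=d['K'];m=1+k*(x*x+y*y)
    return np.c_[fx*x*m+cx,fy*y*m+cy]
E
python3 - <<'E'
from h import *
print(ctrl.get_state(),ctrl.tcp_to_tips)
for n in('top','side','wrist'):
    snap(n,n+'0');d=load(n+'0');print(n,d['T'].round(3).tolist(),d['K'])
E
```

```text
{'time': 0.0, 'qpos': array([ 1.49209872e+00,  3.59374974e-01,  1.10526731e-02, -3.35772703e-04,
       -1.22406539e+00, -2.88129063e-01]), 'qvel': array([-0.00117755, -0.00053155, -0.0014182 ,  0.00027134,  0.00132612,
        0.00281397]), 'tau': array([-2.32460166e-03, -5.82707226e+01,  2.93048573e+01,  6.99697763e+00,
        6.84289495e-03, -1.66046525e-04]), 'tool_pos': array([0.24193786, 0.62967075, 0.24463024]), 'orientation': array([ 3.08727702e+00, -5.72866603e-01, -2.31783421e-04]), 'wrist_force': array([-0.08567505,  0.54092715, -0.3762401 ]), 'moment': array([-0.00747219,  0.01285941,  0.01296442]), 'grasp_force': 0.0, 'opening': 0.9982256161342816} 0.019
top [[-0.012, 0.985, -0.174, 0.295], [-1.0, -0.009, 0.017, -0.001], [0.015, 0.174, 0.985, 1.525], [0.0, 0.0, 0.0, 1.0]] [ 4.73727287e+02  4.73727287e+02  2.58402328e+02  1.85803971e+02
 -1.40067528e-01]
side [[-0.976, 0.169, -0.138, 0.399], [-0.218, -0.754, 0.62, 0.803], [0.001, 0.635, 0.772, 1.101], [0.0, 0.0, 0.0, 1.0]] [ 4.98529074e+02  4.98529074e+02  2.55426071e+02  1.89910137e+02
 -6.86058812e-02]
wrist [[-0.358, 0.904, 0.232, 0.304], [-0.934, -0.347, -0.089, 0.607], [0.0, -0.248, 0.969, 0.384], [0.0, 0.0, 0.0, 1.0]] [ 3.20386562e+02  3.20386562e+02  2.55445860e+02  1.90347997e+02
 -3.57132702e-03]
```

View pics/top0.png

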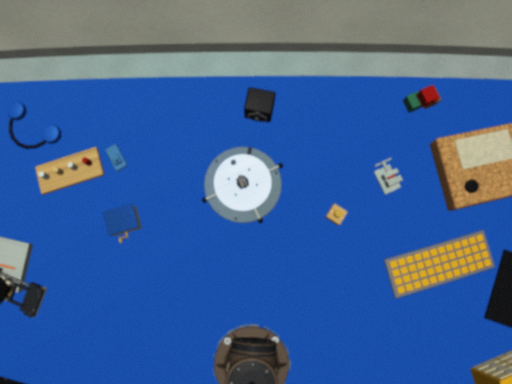

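View pics/side0.png

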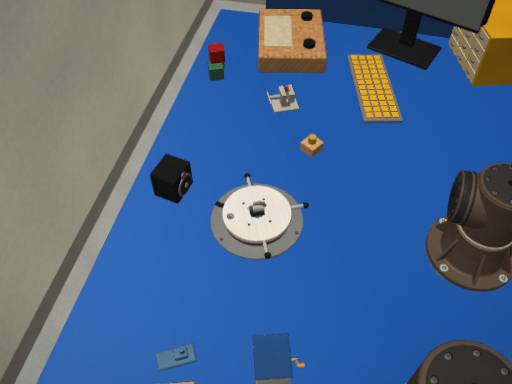

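The top view shows the platter at (242,184), balls at (281,165), (261,221) and (206,199), the hole at (234,162), the loudspeaker at (260,105) and the pin block at (337,213). The side view has the platter at (257,212), the hole at (230,216) and the pin at (312,141).

```bash
python3 - <<'E'
from h import *
a=load('top0');b=load('side0')
print(plane(a,[[281,165],[261,221],[206,199]],.034).round(4))
print('hole',plane(a,[[234,162]],.04).round(4),plane(b,[[230,216]],.04).round(4))
print('spk',plane(a,[[260,100]],.092).round(3))
print('pin',plane(a,[[338,210]],.054).round(4),plane(b,[[312,137]],.054).round(4))
for n,d,z in(('top',a,.04),('side',b,.04)):
    c=d['c'].astype(int);m=((c.min(2)>150)).astype('uint8')
    k,l,s,ce=cv2.connectedComponentsWithStats(m)
    u0=proj(d,[[.66,.01,.04]])[0];print(u0)
    i=max(range(1,k),key=lambda i:s[i,4] if np.hypot(*(ce[i]-u0))<40 else 0)
    cn=max(cv2.findContours((l==i).astype('uint8'),0,1)[0],key=len)[:,0]
    h=cv2.convexHull(cn)[:,0].astype(float)
    P=plane(d,h,z)[:,:2]
    print(n,cv2.minEnclosingCircle(P.astype('float32')),s[i])
    w=cv2.inRange(cv2.cvtColor(d['c'],cv2.COLOR_RGB2HSV),(10,90,90),(25,255,255))
    k,l,s,ce=cv2.connectedComponentsWithStats(w)
    print([(ce[i].round(1),plane(d,[ce[i]],.03)[0].round(4),s[i,4]) for i in range(1,k) if 30<s[i,4]<600])
E
```

```text
[[ 0.6253 -0.1003  0.034 ]
 [ 0.4449 -0.0335  0.034 ]
 [ 0.5167  0.1405  0.034 ]]
hole [[0.6351 0.0509 0.04  ]] [[0.6342 0.0527 0.04  ]]
spk [[ 0.825 -0.034  0.092]]
pin [[ 0.4748 -0.2758  0.054 ]] [[ 0.4652 -0.2742  0.054 ]]
[246.69786168 154.3410364 ]
top ((0.5559902191162109, 0.03210616484284401), 0.1111590787768364) [ 207  154   65   63 2548]
[(array([336. , 214.1]), array([ 0.4647, -0.2734,  0.03  ]), np.int32(211)), (array([  6.7, 266.2]), array([0.3017, 0.7911, 0.03  ]), np.int32(32)), (array([496.6, 377. ]), array([-0.0723, -0.7854,  0.03  ]), np.int32(175))]
[224.67726308 201.88416555]
side ((0.5662452578544617, 0.024618931114673615), 0.12346967309713364) [ 222  178   81   74 2850]
[(array([461.2,  46.4]), array([-0.009 , -0.9015,  0.03  ]), np.int32(279)), (array([310.6, 144.3]), array([ 0.4663, -0.2668,  0.03  ]), np.int32(294)), (array([465.2, 281.4]), array([0.0253, 0.1141, 0.03  ]), np.int32(39)), (array([487.4, 283.6]), array([-0.029 ,  0.1087,  0.03  ]), np.int32(74)), (array([297.7, 362.5]), array([0.394 , 0.3984, 0.03  ]), np.int32(52)), (array([183.8, 382.7]), array([0.6231, 0.4949, 0.03  ]), np.int32(37))]
```

>>> {"op": "jog_arm", "data": {
  "steps": [
    [[0,24,-36,0,-8.3],[0,24,-36,0,-8.3],[0,24,-36,0,-8.3],[0,24,-36,0,-8.3],[0,24,-36,0,-8.3],[0,24,-36,0,-8.3],[0,24,-36,0,-8.3],[0,24,-36,0,-8.3],[0,24,-36,0,-8.3],[0,24,-36,0,-8.3],[0,24,-36,0,-8.3],[0,24,-36,0,-8.3]]
  ]
}}

```text
time: 1.35
tool_pos: [0.5307, 0.1964, 0.2456]
orientation: [-1.548, 2.734, 0.0]
wrist_force: [0.2, 0.8, 0.4]
opening: 1.003
grasp_force: 0.0
```

>>> {"op": "jog_arm", "data": {
  "steps": [
    [[0,24,-36,0,-8.3],[0,24,-36,0,-8.3],[0,24,-36,0,-8.3],[0,24,-36,0,-8.3],[0,0,0,0,0],[0,0,0,0,0]]
  ]
}}

```text
time: 1.95
tool_pos: [0.6261, 0.0529, 0.2447]
orientation: [0.709, -3.059, -0.0]
wrist_force: [-1.2, 0.9, -0.6]
opening: 1.004
grasp_force: 0.0
```

```bash
python3 - <<'E'
from h import *
snap('wrist','w1');print(ctrl.get_state()['tool_pos'])
E
```

```text
[0.62581371 0.05379675 0.24499406]
```

View pics/w1.png

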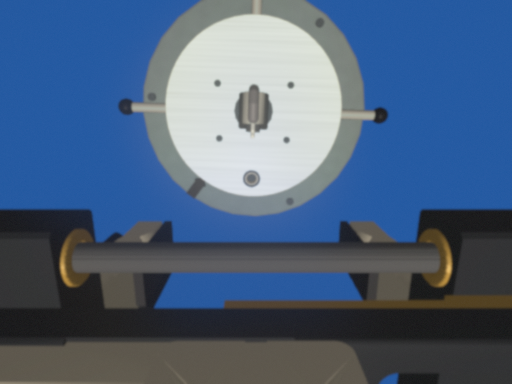

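The wrist view shows the platter whole, with the pin hole at (251,178), pointer at (196,187), balls at (126,106) and (380,115).

```bash
cat > m.py <<'E'
from h import *
def measure(f,g):
    d=load(f);c=d['c'].astype(int)
    m=(c.min(2)>165).astype('uint8')
    k,l,s,ce=cv2.connectedComponentsWithStats(m);i=1+np.argmax(s[1:,4])
    mm=cv2.morphologyEx((l==i).astype('uint8'),cv2.MORPH_OPEN,np.ones((15,15)))
    cn=max(cv2.findContours(mm,0,1)[0],key=len)[:,0].astype(float)
    P=plane(d,cn,.04)[:,:2]
    A=np.c_[2*P,np.ones(len(P))];x=np.linalg.lstsq(A,(P**2).sum(1),rcond=None)[0]
    print('platter',x[:2].round(4),'r',np.sqrt(x[2]+x[0]**2+x[1]**2).round(4))
    cen=x[:2]
    u,v=g;w=14
    p=c[v-w:v+w+1,u-w:u+w+1].mean(2);q=(p<p.max()*.75).astype('uint8')
    k,l,s,ce=cv2.connectedComponentsWithStats(q);i=1+np.argmax(s[1:,4])
    x0,y0,ww,hh=s[i,:4];uv=[u-w+x0+(ww-1)/2,v-w+y0+(hh-1)/2]
    H=plane(d,[uv],.04)[0,:2];o=H-cen
    print('hole',uv,s[i],H.round(4),'r',np.hypot(*o).round(4),'ang',np.degrees(np.arctan2(o[1],o[0])).round(2))
    return d,cen
if __name__=='__main__':
    d,cen=measure('w1',(251,178))
    B=plane(d,[[126,106],[380,115]],.034)[:,:2];print(B.round(4),B.mean(0).round(4))
    p=plane(d,[[203,180]],.014)[0,:2]-cen;print('pointer',np.hypot(*p),np.degrees(np.arctan2(p[1],p[0])))
E
python3 m.py
```

```text
platter [0.5679 0.0226] r 0.0899
hole [np.float64(251.0), np.float64(178.5)] [  6   7  17  16 218] [0.6359 0.0531] r 0.0745 ang 24.17
[[ 0.6246 -0.0995]
 [ 0.5143  0.1469]] [0.5695 0.0237]
pointer 0.10134241211140961 -9.970617564370828
```

>>> {"op": "jog_arm", "data": {
  "steps": [
    [[0,-14,-33,0,0],[0,-14,-33,0,0],[0,-14,-33,0,0],[0,-14,-33,0,0],[0,-14,-33,0,0],[0,-14,-33,0,0],[0,-14,-33,0,0],[0,-14,-33,0,0],[0,-14,-33,0,0],[0,-14,-29,0,0],[0,0,0,0,0],[0,0,0,0,0]]
  ]
}}

```text
time: 3.2
tool_pos: [0.4859, -0.2714, 0.2458]
orientation: [-0.712, 3.059, -0.0]
wrist_force: [0.3, 0.1, 0.0]
opening: 1.001
grasp_force: 0.0
```

```bash
python3 - <<'E'
from h import *
snap('wrist','w2');print(ctrl.get_state()['tool_pos'])
E
```

```text
[ 0.48627958 -0.27101551  0.24581534]
```

View pics/w2.png

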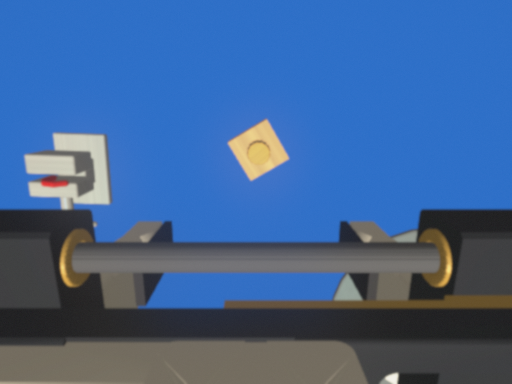

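The pin knob is at (258,152) on the block; the vise is well to the left at (80,170).

```bash
python3 - <<'E'
from h import *
d=load('w2')
print('knob',plane(d,[[258.5,152.5]],.054).round(4))
w=cv2.inRange(cv2.cvtColor(d['c'],cv2.COLOR_RGB2HSV),(8,70,90),(28,255,255))[:205]
k,l,s,ce=cv2.connectedComponentsWithStats(w);i=1+np.argmax(s[1:,4]);cn=max(cv2.findContours((l==i).astype('uint8'),0,1)[0],key=len)
r=cv2.minAreaRect(cn);print(r,plane(d,[r[0]],.03).round(4))
E
```

```text
knob [[ 0.4652 -0.2773  0.054 ]]
((258.16180419921875, 149.6029510498047), (44.761131286621094, 44.24663543701172), 59.03623962402344) [[ 0.4653 -0.2775  0.03  ]]
```

>>> {"op": "jog_arm", "data": {
  "steps": [
    [[0,-11,-3,-30,0],[0,-10,-3,-40,0],[0,0,0,-40,0],[0,0,0,-40,0],[0,0,0,-28,0],[0,0,0,-15,0],[0,0,0,0,0],[0,0,0,0,0]]
  ]
}}

```text
time: 4.05
tool_pos: [0.4659, -0.2771, 0.053]
orientation: [0.715, -3.059, 0.0]
wrist_force: [0.3, 0.2, 0.5]
opening: 1.0
grasp_force: 0.0
```

```bash
python3 - <<'E'
from h import *
snap('wrist','w3');print(ctrl.get_state()['tool_pos']); d=load('w3')
c=cv2.resize(d['c'][140:340,100:420],None,fx=2,fy=2)
cv2.imwrite('pics/w3c.png',c[:,:,::-1]); print(proj(d,[ctrl.get_state()['tool_pos'],[.4652,-.2773,.054]]))
E
```

```text
[ 0.46629525 -0.27739308  0.05356737]
[[253.41887907 252.92353   ]
 [254.62201784 251.48578325]]
```

View pics/w3c.png

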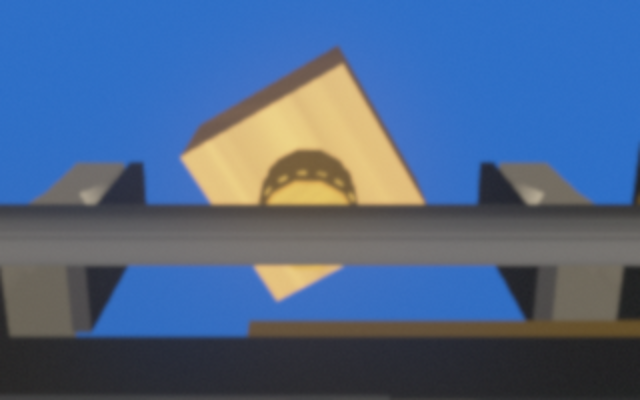

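The knob sits midway between the pads (crop x 309 against a pad centre of 312), so I'll close and lift.

>>> {"op": "jog_arm", "data": {
  "steps": [
    [[255,0,0,0,0],[255,0,0,0,0],[255,0,0,0,0],[255,0,0,0,0],[255,0,0,0,0],[255,0,0,0,0],[255,0,0,0,0],[255,0,0,0,0]]
  ]
}}

```text
time: 4.9
tool_pos: [0.465, -0.278, 0.0525]
orientation: [0.711, -3.06, -0.0]
wrist_force: [-0.0, -0.6, 0.4]
opening: 0.333
grasp_force: 0.0
```

>>> {"op": "jog_arm", "data": {
  "steps": [
    [[255,0,0,10,0],[255,0,0,20,0],[255,0,0,30,0],[255,0,0,40,0],[255,10,20,10,0],[255,16,32,0,0],[255,16,32,0,0],[255,16,32,0,0],[255,16,32,0,0],[255,16,32,0,0],[255,16,32,0,0],[255,0,0,0,0]]
  ]
}}

```text
time: 6.1
tool_pos: [0.5729, -0.0628, 0.1632]
orientation: [-0.716, 3.057, -0.0]
wrist_force: [-0.6, -1.3, -0.6]
opening: 0.264
grasp_force: 29.9
```

>>> {"op": "jog_arm", "data": {
  "steps": [
    [[255,16,32,0,0],[255,16,32,0,0],[255,16,32,0,0],[255,10,20,0,0],[255,0,0,-20,0],[255,0,0,-20,0],[255,0,0,-10,0],[255,0,0,0,0],[255,0,0,0,0]]
  ]
}}

```text
time: 7.0
tool_pos: [0.6294, 0.0497, 0.1133]
orientation: [-0.711, 3.06, -0.001]
wrist_force: [0.9, -0.2, -0.1]
opening: 0.262
grasp_force: 29.9
```

```bash
python3 - <<'E'
from h import *
s=ctrl.get_state();snap('wrist','w4');print(s['tool_pos'],s['orientation']); d=load('w4')
c=cv2.resize(d['c'][80:340,100:420],None,fx=2,fy=2)
cv2.imwrite('pics/w4c.png',c[:,:,::-1]); print(proj(d,[s['tool_pos'],[.6359,.0531,.04]]))
E
```

```text
[0.62938402 0.04968755 0.1132512 ] [-7.11289896e-01  3.05965150e+00 -5.19164910e-04]
[[254.31800245 251.92055299]
 [254.90297497 216.05971666]]
```

View pics/w4c.png

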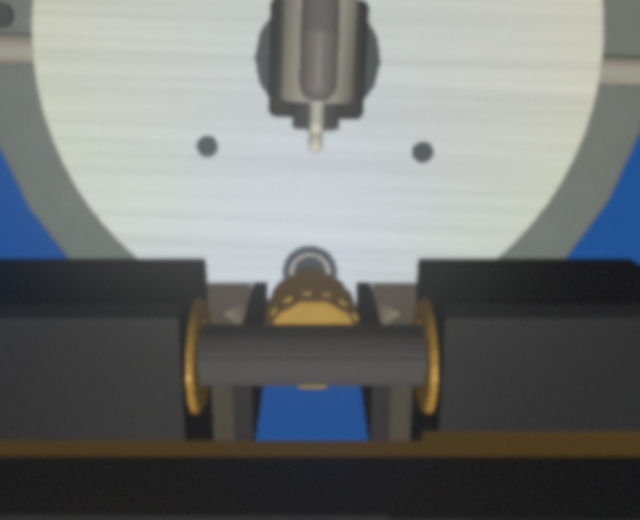

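The pin is gripped. The hole appears at crop (310,270) and the knob at (313,315). The pad centre reads 2 px right of the projected TCP, so I'll correct for that.

```bash
python3 - <<'E'
from h import *
d=load('w4');cx=d['T'][:3,0];print(cx)
t=np.array([.6359,.0531])-.0011*cx[:2];s=ctrl.get_state()
print(t,(t-s['tool_pos'][:2])*1000)
# second measure of hole from this view (visible ring), and side view
v=plane(d,[[254.75,216]],.04);print(v)
b=plane(load('side0'),[[229.8,215.8]],.04);print(b)
E
```

```text
[-4.41384323e-01  8.97318051e-01  4.40733539e-04]
[0.63638552 0.05211295] [6.75453246 2.26949052]
[[0.6359077  0.05298437 0.04      ]]
[[0.63484855 0.05222945 0.04      ]]
```

>>> {"op": "jog_arm", "data": {
  "steps": [
    [[255,6.6,2.3,0,0],[255,0,0,-10,0],[255,0,0,-5,0],[255,0,0,0,0],[255,0,0,0,0]]
  ]
}}

```text
time: 7.55
tool_pos: [0.6355, 0.0523, 0.0972]
orientation: [0.712, -3.059, 0.0]
wrist_force: [-0.0, -0.0, -0.7]
opening: 0.267
grasp_force: 29.9
```

>>> {"op": "jog_arm", "data": {
  "steps": [
    [[255,0,0,-2,0],[255,0,0,-2,0],[255,0,0,-2,0],[255,0,0,0,0]]
  ]
}}

```text
time: 7.95
tool_pos: [0.6355, 0.0523, 0.0915]
orientation: [0.712, -3.06, 0.0]
wrist_force: [-0.5, 0.1, -0.3]
opening: 0.266
grasp_force: 29.9
```

>>> {"op": "jog_arm", "data": {
  "steps": [
    [[255,0,0,-1.5,0],[255,0,0,-1.5,0],[255,0,0,0,0]]
  ]
}}

```text
time: 8.25
tool_pos: [0.6365, 0.0525, 0.0907]
orientation: [-0.712, 3.058, -0.001]
wrist_force: [-4.7, 0.1, 13.5]
opening: 0.266
grasp_force: 30.0
```

>>> {"op": "jog_arm", "data": {
  "steps": [
    [[255,0,0,-1.5,0],[255,0,0,-1.5,0],[255,0,0,0,0]]
  ]
}}

```text
time: 8.55
tool_pos: [0.6353, 0.0522, 0.0858]
orientation: [0.711, -3.06, -0.0]
wrist_force: [-1.1, 0.1, -0.4]
opening: 0.263
grasp_force: 30.0
```

>>> {"op": "jog_arm", "data": {
  "steps": [
    [[255,0,0,-2,0],[255,0,0,-2,0],[255,0,0,-2,0],[255,0,0,0,0]]
  ]
}}

```text
time: 8.95
tool_pos: [0.6353, 0.0522, 0.0788]
orientation: [0.711, -3.059, 0.0]
wrist_force: [-1.7, -1.0, -2.1]
opening: 0.262
grasp_force: 30.0
```

>>> {"op": "jog_arm", "data": {
  "steps": [
    [[255,0,0,-1.5,0],[255,0,0,0,0]]
  ]
}}

```text
time: 9.15
tool_pos: [0.6356, 0.0523, 0.0782]
orientation: [0.712, -3.06, 0.0]
wrist_force: [-2.5, -2.0, 2.1]
opening: 0.267
grasp_force: 30.0
```

>>> {"op": "jog_arm", "data": {
  "steps": [
    [[255,0,0,-0.5,0],[255,0,0,0,0],[0,0,0,0,0],[0,0,0,0,0],[0,0,0,0,0],[0,0,0,0,0],[0,0,0,0,0],[0,0,0,0,0]]
  ]
}}

```text
time: 9.95
tool_pos: [0.6357, 0.0524, 0.0775]
orientation: [-0.712, 3.06, 0.0]
wrist_force: [-0.8, 0.2, -0.9]
opening: 0.748
grasp_force: 0.0
```

>>> {"op": "jog_arm", "data": {
  "steps": [
    [[0,0,0,15,0],[0,0,0,30,0],[0,0,0,40,0],[0,0,0,40,0],[0,0,0,40,0],[0,0,0,0,0],[0,0,0,0,0]]
  ]
}}

```text
time: 10.65
tool_pos: [0.636, 0.0526, 0.2438]
orientation: [-0.711, 3.057, 0.001]
wrist_force: [0.4, 0.3, -0.7]
opening: 0.999
grasp_force: 0.0
```

```bash
python3 - <<'E'
from h import *
s=ctrl.get_state();snap('wrist','w5');snap('side','s5');print(s['tool_pos'],s['orientation']); d=load('w5');b=load('s5')
c=cv2.resize(d['c'][0:230,80:430],(700,460));e=cv2.resize(b['c'][170:270,200:320],(700,583))
cv2.imwrite('pics/w5c.png',c[:,:,::-1]); cv2.imwrite('pics/s5c.png',e[:,:,::-1])
E
```

```text
[0.63601008 0.05259996 0.24381349] [-7.10903725e-01  3.05736594e+00  1.03773117e-03]
```

View pics/w5c.png

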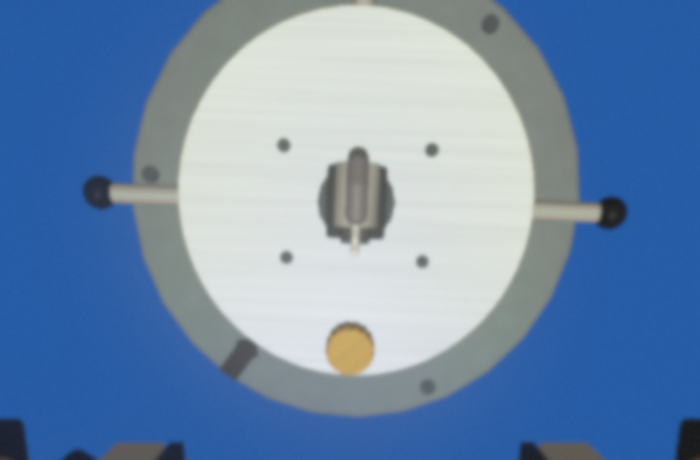

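The pin stands upright in the platter's hole, knob at crop (350,350), and the fingers are clear. Balls are at crop (99,192) and (611,212), pointer tip at (248,348). Next I'll plan the spoke push.

```bash
cat > push.py <<'E'
import numpy as np
hub=np.array([.5692,.0228])
def pose(phi,d=.026,r=.1085):
    a=np.radians(phi);u=np.array([np.cos(a),np.sin(a)]);t=np.array([-u[1],u[0]])
    return hub+r*u+d*t
E
python3 - <<'E'
from h import *;from push import *
d=load('w5')
B=plane(d,[[129.5,96],[385.5,106]],.034)[:,:2]-.0011*d['T'][:2,0];h=B.mean(0);D=B[1]-B[0]
print(B.round(4),h.round(4),'len',np.hypot(*D),'spoke2',np.degrees(np.arctan2(D[1],D[0])))
f=cv2.inRange(cv2.cvtColor(d['c'],cv2.COLOR_RGB2HSV),(0,0,60),(180,110,255))[:215]
P=plane(d,[[80+248/2,348/2],[80+232/2,365/2]],.014)[:,:2]-.0011*d['T'][:2,0]-h
print('pointer',np.hypot(*P.T),np.degrees(np.arctan2(P[:,1],P[:,0])))
K=plane(d,[[80+350/2,350/2]],.076)[0,:2]-.0011*d['T'][:2,0]-h;print('knob',np.hypot(*K),np.degrees(np.arctan2(K[1],K[0])))
s=ctrl.get_state();t=pose(204.5,.045);print(t,(t-s['tool_pos'][:2])*1000)
E
```

```text
[[ 0.6247 -0.1003]
 [ 0.515   0.1456]] [0.5699 0.0227] len 0.2692974636190934 spoke2 114.04293177819916
pointer [0.10378418 0.11794585] [-11.28863148 -12.06602191]
knob 0.0706433070015858 23.61221233269324
[ 0.4891304  -0.06314247] [-145.90489435 -115.4400298 ]
```

>>> {"op": "jog_arm", "data": {
  "steps": [
    [[255,-29.4,-23,0,-1],[255,-29.4,-23,0,-1],[255,-29.4,-23,0,0],[255,-29.4,-23,0,0],[255,-29.4,-23,0,0],[255,0,0,-40,0],[255,0,0,-40,0],[255,0,0,-40,0],[255,0,0,-30,0],[255,0,0,-20,0],[255,0,0,0,0],[255,0,0,0,0]]
  ]
}}

```text
time: 11.95
tool_pos: [0.4883, -0.0628, 0.0721]
orientation: [0.658, -3.07, 0.001]
wrist_force: [0.6, 1.6, -0.5]
opening: 0.014
grasp_force: 0.0
```

```bash
python3 - <<'E'
from h import *
snap('wrist','w6');s=ctrl.get_state();print(s['tool_pos'],s['orientation'])
E
```

```text
[ 0.48895109 -0.06265437  0.07294641] [ 6.58563726e-01 -3.07159671e+00  4.43881816e-04]
```

View pics/w6.png

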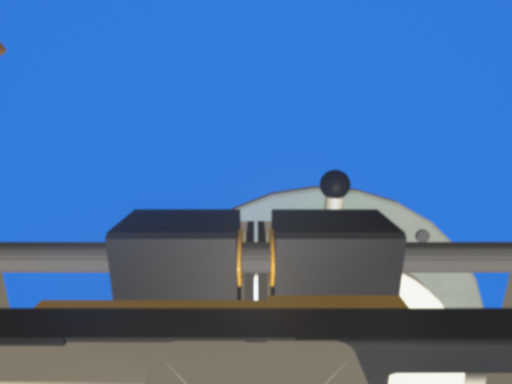

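The view shows the spoke's ball at (334,184), clear to the right of the closed fingers; z is still 0.073, so I'll go down and begin.

>>> {"op": "jog_arm", "data": {
  "steps": [
    [[255,0,0,-15,0],[255,0,0,-14,0],[255,0,0,0,0],[255,0,0,0,0]]
  ]
}}

```text
time: 12.4
tool_pos: [0.4893, -0.0625, 0.0446]
orientation: [-0.658, 3.071, -0.0]
wrist_force: [-0.0, -0.2, 0.1]
opening: 0.003
grasp_force: 0.0
```

```bash
sed -i 's/hub=.*/hub=np.array([.5699,.0227])/' push.py; python3 - <<'E'
from h import *;from push import *
p=ctrl.get_state()['tool_pos'][:2];print(p)
q=pose(204,.028);print('d28',(q-p)*1000)
for a in list(range(202,175,-2))+list(range(174,156,-2)):
    n=pose(a);print(a,n.round(4),((n-q)*1000).round(1));q=n
E
```

```text
[ 0.48928771 -0.06253239]
d28 [-7.11876815 15.52219307]
202 [ 0.479  -0.0421] [-3.1  5. ]
200 [ 0.4768 -0.0388] [-2.2  3.2]
198 [ 0.4747 -0.0356] [-2.1  3.3]
196 [ 0.4728 -0.0322] [-2.   3.4]
194 [ 0.4709 -0.0288] [-1.9  3.4]
192 [ 0.4692 -0.0253] [-1.7  3.5]
190 [ 0.4676 -0.0217] [-1.6  3.5]
188 [ 0.4661 -0.0181] [-1.5  3.6]
186 [ 0.4647 -0.0145] [-1.4  3.6]
184 [ 0.4635 -0.0108] [-1.2  3.7]
182 [ 0.4624 -0.0071] [-1.1  3.7]
180 [ 0.4614 -0.0033] [-1.   3.8]
178 [0.4606 0.0005] [-0.8  3.8]
176 [0.4599 0.0043] [-0.7  3.8]
174 [0.4593 0.0082] [-0.6  3.9]
172 [0.4588 0.0121] [-0.4  3.9]
170 [0.4585 0.0159] [-0.3  3.9]
168 [0.4584 0.0198] [-0.2  3.9]
166 [0.4583 0.0237] [-0.   3.9]
164 [0.4584 0.0276] [0.1 3.9]
162 [0.4587 0.0315] [0.2 3.9]
160 [0.4591 0.0354] [0.4 3.9]
158 [0.4596 0.0392] [0.5 3.9]
```

>>> {"op": "jog_arm", "data": {
  "steps": [
    [[255,-2.4,5.2,0,0],[255,-2.4,5.2,0,0],[255,-2.3,5.1,0,0],[255,-0.5,0.9,0,0],[255,-0.5,0.9,0,-0.4],[255,-0.5,0.9,0,-0.4],[255,-0.5,0.9,0,-0.4],[255,-0.5,0.9,0,-0.4]]
  ]
}}

```text
time: 13.2
tool_pos: [0.4791, -0.0426, 0.0435]
orientation: [0.614, -3.081, 0.0]
wrist_force: [-0.3, 0.1, -0.5]
opening: 0.004
grasp_force: 0.0
```

>>> {"op": "jog_arm", "data": {
  "steps": [
    [[255,-0.5,0.9,0,-0.5],[255,-0.5,0.9,0,-0.5],[255,-1.1,1.6,0,-1],[255,-1.1,1.6,0,-1],[255,-1.1,1.6,0,-1],[255,-1.0,1.7,0,-1]]
  ]
}}

```text
time: 13.8
tool_pos: [0.4737, -0.0342, 0.0436]
orientation: [-0.478, 3.105, -0.0]
wrist_force: [0.6, -2.2, -1.3]
opening: 0.005
grasp_force: 1.1
```

>>> {"op": "jog_arm", "data": {
  "steps": [
    [[255,-1.0,1.7,0,-1],[255,-1.0,1.7,0,-1],[255,-0.95,1.7,0,-1],[255,-0.9,1.7,0,-1],[255,-0.85,1.75,0,-1],[255,-0.8,1.75,0,-1],[255,-0.8,1.75,0,-1],[255,-0.75,1.8,0,-1]]
  ]
}}

```text
time: 14.6
tool_pos: [0.4667, -0.0203, 0.0436]
orientation: [-0.26, 3.131, 0.0]
wrist_force: [1.4, -1.1, -0.4]
opening: 0.006
grasp_force: 1.1
```

>>> {"op": "jog_arm", "data": {
  "steps": [
    [[255,-0.75,1.8,0,-1],[255,-0.7,1.8,0,-1],[255,-0.7,1.8,0,-1],[255,-0.65,1.8,0,-1],[255,-0.6,1.85,0,-1],[255,-0.6,1.85,0,-1],[255,0,0,0,0]]
  ]
}}

```text
time: 15.3
tool_pos: [0.4625, -0.0093, 0.0436]
orientation: [0.097, -3.14, -0.0]
wrist_force: [0.2, -0.1, -0.2]
opening: 0.0
grasp_force: 0.1
```

```bash
cat > chk.py <<'E'
from h import *
import sys
from push import *
n=sys.argv[1];snap('side',n);d=load(n)
w=cv2.inRange(cv2.cvtColor(d['c'],cv2.COLOR_RGB2HSV),(10,70,60),(30,255,255));w[:170]=0;w[275:]=0;w[:,:200]=0;w[:,320:]=0
ys,xs=np.nonzero(w);uv=[xs.mean(),ys.mean()];print('knob px',len(xs),np.round(uv,1),'top row',ys.min())
for z in(.064,.052):
    o=plane(d,[uv],z)[0,:2]-hub;print(z,'r',np.hypot(*o).round(4),'ang',np.degrees(np.arctan2(o[1],o[0])).round(1))
s=ctrl.get_state();p=s['tool_pos'][:2]-hub
print(s['tool_pos'].round(4),s['wrist_force'].round(2),'phi',(np.degrees(np.arctan2(p[1],p[0]))%360-np.degrees(np.arctan2(.026,.1085))).round(2))
E
python3 chk.py c1
```

```text
knob px 377 [288.7 190.3] top row 170
0.064 r 0.1022 ang -136.3
0.052 r 0.1084 ang -132.1
[ 0.4625 -0.0094  0.0435] [-0.22 -0.64  0.3 ] phi 183.17
```

>>> {"op": "jog_arm", "data": {
  "steps": [
    [[255,-0.5,1.6,0,-0.9],[255,-0.5,1.8,0,-1],[255,-0.5,1.8,0,-1],[255,-0.4,1.6,0,-0.8]]
  ]
}}

```text
time: 15.75
tool_pos: [0.4607, -0.0027, 0.0435]
orientation: [-0.006, -3.141, 0.0]
wrist_force: [-0.5, -2.5, -0.1]
opening: 0.004
grasp_force: 1.1
```

>>> {"op": "jog_arm", "data": {
  "steps": [
    [[255,-0.2,1.0,0,-0.5],[255,-0.2,1.0,0,-0.5]]
  ]
}}

```text
time: 15.95
tool_pos: [0.4602, -0.0007, 0.0435]
orientation: [-0.032, -3.141, 0.0]
wrist_force: [-0.3, -2.3, 0.0]
opening: 0.004
grasp_force: 1.1
```

>>> {"op": "jog_arm", "data": {
  "steps": [
    [[255,-0.2,1.0,0,-0.5],[255,-0.2,1.0,0,-0.5]]
  ]
}}

```text
time: 16.15
tool_pos: [0.4598, 0.0012, 0.0435]
orientation: [-0.059, -3.141, 0.0]
wrist_force: [-0.5, -2.2, -0.3]
opening: 0.006
grasp_force: 1.1
```

>>> {"op": "jog_arm", "data": {
  "steps": [
    [[255,-0.2,1.0,0,-0.5]]
  ]
}}

```text
time: 16.25
tool_pos: [0.4597, 0.0022, 0.0435]
orientation: [-0.073, -3.141, 0.0]
wrist_force: [-1.2, -2.0, 0.3]
opening: 0.007
grasp_force: 1.1
```

>>> {"op": "jog_arm", "data": {
  "steps": [
    [[255,-0.2,1.0,0,-0.5],[255,-0.2,1.0,0,-0.5]]
  ]
}}

```text
time: 16.45
tool_pos: [0.4594, 0.0043, 0.0435]
orientation: [-0.1, -3.14, 0.0]
wrist_force: [0.3, -1.8, 0.9]
opening: -0.001
grasp_force: 1.1
```

>>> {"op": "jog_arm", "data": {
  "steps": [
    [[255,-0.1,1.0,0,-0.5],[255,-0.1,1.0,0,-0.5]]
  ]
}}

```text
time: 16.65
tool_pos: [0.4591, 0.0063, 0.0435]
orientation: [-0.128, -3.139, 0.0]
wrist_force: [-0.7, -2.8, 0.7]
opening: 0.007
grasp_force: 1.1
```

>>> {"op": "jog_arm", "data": {
  "steps": [
    [[255,-0.1,1.0,0,-0.5],[255,-0.1,1.0,0,-0.5]]
  ]
}}

```text
time: 16.85
tool_pos: [0.4589, 0.0083, 0.0435]
orientation: [-0.155, -3.138, 0.0]
wrist_force: [-0.7, -1.9, 0.4]
opening: 0.007
grasp_force: 1.1
```

>>> {"op": "jog_arm", "data": {
  "steps": [
    [[255,-0.1,1.0,0,-0.5],[255,-0.1,1.0,0,-0.5]]
  ]
}}

```text
time: 17.05
tool_pos: [0.4586, 0.0102, 0.0435]
orientation: [-0.182, -3.136, 0.0]
wrist_force: [-1.2, -1.9, 1.3]
opening: 0.0
grasp_force: 1.1
```

>>> {"op": "jog_arm", "data": {
  "steps": [
    [[255,-0.1,1.0,0,-0.5],[255,-0.1,1.0,0,-0.5]]
  ]
}}

```text
time: 17.25
tool_pos: [0.4585, 0.0123, 0.0435]
orientation: [-0.21, -3.134, 0.0]
wrist_force: [-1.8, -1.9, -0.3]
opening: 0.002
grasp_force: 1.1
```

>>> {"op": "jog_arm", "data": {
  "steps": [
    [[255,-0.1,1.0,0,-0.5],[255,-0.1,1.0,0,-0.5]]
  ]
}}

```text
time: 17.45
tool_pos: [0.4583, 0.0143, 0.0435]
orientation: [-0.237, -3.132, 0.0]
wrist_force: [-1.9, -1.9, -0.9]
opening: 0.004
grasp_force: 1.1
```

>>> {"op": "jog_arm", "data": {
  "steps": [
    [[255,-0.1,1.0,0,-0.5],[255,-0.1,1.0,0,-0.5]]
  ]
}}

```text
time: 17.65
tool_pos: [0.4582, 0.0163, 0.0436]
orientation: [-0.265, -3.13, -0.0]
wrist_force: [-0.7, -1.8, -0.2]
opening: 0.002
grasp_force: 1.1
```

>>> {"op": "jog_arm", "data": {
  "steps": [
    [[255,0,1.0,0,-0.5],[255,0,1.0,0,-0.5]]
  ]
}}

```text
time: 17.85
tool_pos: [0.4581, 0.0183, 0.0435]
orientation: [-0.292, -3.128, 0.0]
wrist_force: [-1.0, -2.2, -0.3]
opening: 0.005
grasp_force: 1.2
```

>>> {"op": "jog_arm", "data": {
  "steps": [
    [[255,0,1.0,0,-0.5],[255,0,1.0,0,-0.5]]
  ]
}}

```text
time: 18.05
tool_pos: [0.4581, 0.0203, 0.0435]
orientation: [-0.319, -3.125, 0.0]
wrist_force: [-1.8, -2.7, -0.1]
opening: 0.004
grasp_force: 1.2
```

>>> {"op": "jog_arm", "data": {
  "steps": [
    [[255,0,1.0,0,-0.5],[255,0,1.0,0,-0.5]]
  ]
}}

```text
time: 18.25
tool_pos: [0.4582, 0.0223, 0.0435]
orientation: [-0.346, -3.122, -0.0]
wrist_force: [-2.6, -1.6, -0.7]
opening: 0.006
grasp_force: 0.9
```

>>> {"op": "jog_arm", "data": {
  "steps": [
    [[255,0,1.0,0,-0.5]]
  ]
}}

```text
time: 18.35
tool_pos: [0.4582, 0.0233, 0.0435]
orientation: [-0.36, -3.121, -0.0]
wrist_force: [-1.6, -1.9, 0.2]
opening: 0.003
grasp_force: 0.9
```

>>> {"op": "jog_arm", "data": {
  "steps": [
    [[255,0,1.0,0,-0.5]]
  ]
}}

```text
time: 18.45
tool_pos: [0.4582, 0.0244, 0.0435]
orientation: [-0.374, -3.119, -0.0]
wrist_force: [-2.2, -1.8, -0.9]
opening: 0.007
grasp_force: 0.9
```

>>> {"op": "jog_arm", "data": {
  "steps": [
    [[255,0,1.0,0,-0.5]]
  ]
}}

```text
time: 18.55
tool_pos: [0.4582, 0.0253, 0.0435]
orientation: [-0.387, -3.118, -0.0]
wrist_force: [-2.2, -2.0, -0.9]
opening: 0.003
grasp_force: 0.9
```

```bash
python3 - <<'E'
from h import *
snap('side','s7');e=cv2.resize(load('s7')['c'][170:270,190:310],(700,583),interpolation=cv2.INTER_CUBIC)
cv2.imwrite('pics/s7c.png',e[:,:,::-1]);print(ctrl.get_state()['wrist_force'])
E
```

```text
[-1.09634229 -1.5561896   0.53769818]
```

View pics/s7c.png

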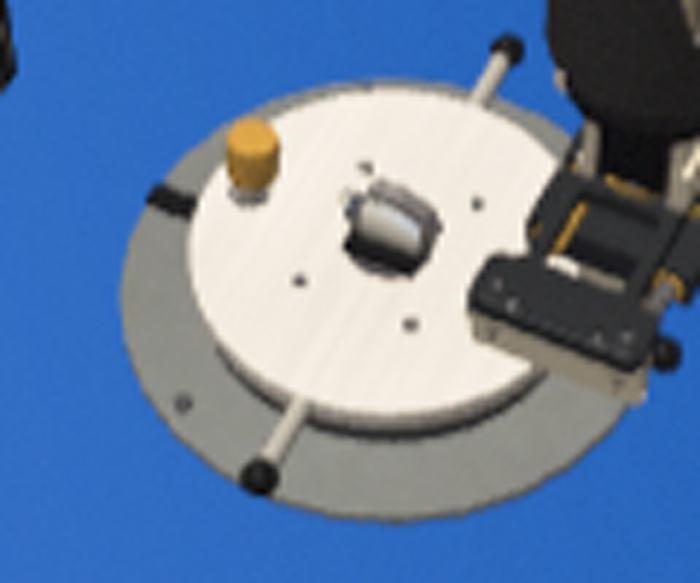

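The side view shows the pin still riding: knob at crop (252,155), with shank visible below. Pointer at (165,200), balls at (260,477) and (508,47).

```bash
python3 - <<'E'
from h import *;from push import *
d=load('s7');f=lambda x,y:[190+x/5.833,170+y/5.83]
B=plane(d,[f(260,477),f(508,47)],.034)[:,:2];D=B[0]-B[1];print(B.round(4),B.mean(0).round(4),'hole ang',np.degrees(np.arctan2(D[1],D[0]))-90)
P=plane(d,[f(195,210),f(150,193)],.014)[:,:2]-B.mean(0);print(np.hypot(*P.T),np.degrees(np.arctan2(P[:,1],P[:,0])))
E
```

```text
[[ 0.5964  0.1545]
 [ 0.5388 -0.1095]] [0.5676 0.0225] hole ang -12.320790643022605
[0.09994637 0.1239206 ] [ -9.90210098 -10.39376299]
```

>>> {"op": "jog_arm", "data": {
  "steps": [
    [[255,0,1.0,0,-0.5],[255,0,1.0,0,-0.5]]
  ]
}}

```text
time: 18.8
tool_pos: [0.4584, 0.0274, 0.0436]
orientation: [0.414, 3.114, 0.0]
wrist_force: [-0.8, -2.1, -0.8]
opening: 0.01
grasp_force: 0.8
```

>>> {"op": "jog_arm", "data": {
  "steps": [
    [[255,0.1,1.0,0,-0.5],[255,0.1,1.0,0,-0.5]]
  ]
}}

```text
time: 19.0
tool_pos: [0.4585, 0.0294, 0.0436]
orientation: [0.441, 3.11, 0.0]
wrist_force: [-0.5, -0.5, -0.3]
opening: 0.004
grasp_force: 0.8
```

>>> {"op": "jog_arm", "data": {
  "steps": [
    [[255,0.1,1.0,0,-0.5],[255,0.1,1.0,0,-0.5]]
  ]
}}

```text
time: 19.2
tool_pos: [0.4585, 0.0312, 0.0435]
orientation: [-0.469, -3.106, 0.0]
wrist_force: [-1.4, -3.7, -0.5]
opening: 0.004
grasp_force: 1.9
```

>>> {"op": "jog_arm", "data": {
  "steps": [
    [[255,0.1,0.8,0,-0.4]]
  ]
}}

```text
time: 19.3
tool_pos: [0.4585, 0.0317, 0.0435]
orientation: [-0.479, -3.104, 0.001]
wrist_force: [-0.6, -6.1, 0.9]
opening: 0.007
grasp_force: 3.3
```

```bash
python3 - <<'E'
from h import *
snap('side','s8');a=load('s7');d=load('s8')
print(ctrl.get_state()['wrist_force'],ctrl.get_state()['tool_pos'])
for q in(a,d):
    w=cv2.inRange(cv2.cvtColor(q['c'],cv2.COLOR_RGB2HSV),(10,90,60),(30,255,255))[180:215,215:255];ys,xs=np.nonzero(w);print(len(xs),xs.mean()+215,ys.mean()+180,ys.min()+180,ys.max()+180)
print(proj(a,[[.640,.005,.064],[.640,.005,.052]]))
E
```

```text
[-0.82603871 -5.05946772  0.02761541] [0.45853919 0.03167732 0.04355909]
97 232.8556701030928 196.0 190 202
88 232.9431818181818 198.52272727272728 193 204
[[231.99104535 196.18117611]
 [232.15001014 198.97735468]]
```

The force climbed to 6 N and the knob dropped by about 12 mm, so the table is locked. Backing off.

>>> {"op": "jog_arm", "data": {
  "steps": [
    [[255,0,-2,0,0],[255,0,-4,0,0],[255,0,-8,0,0],[255,0,-4,0,0],[255,0,0,20,0],[255,0,0,30,0],[255,0,0,40,0],[255,0,0,40,0],[255,0,0,40,0],[255,0,0,0,0],[255,0,0,0,0]]
  ]
}}

```text
time: 20.45
tool_pos: [0.4591, 0.014, 0.2146]
orientation: [0.479, 3.103, 0.003]
wrist_force: [0.1, -0.2, -1.2]
opening: 0.003
grasp_force: 0.0
```

```bash
python3 - <<'E'
from h import *
snap('side','s9');d=load('s9');print(ctrl.get_state()['wrist_force'],ctrl.get_state()['tool_pos'])
w=cv2.inRange(cv2.cvtColor(d['c'],cv2.COLOR_RGB2HSV),(10,90,60),(30,255,255))[180:215,215:255];ys,xs=np.nonzero(w);print(len(xs),xs.mean()+215,ys.mean()+180)
e=cv2.resize(d['c'][170:270,190:310],(700,583),interpolation=cv2.INTER_CUBIC)
cv2.imwrite('pics/s9c.png',e[:,:,::-1])
E
```

```text
[ 0.65450106 -0.46236563 -0.00670951] [0.4584163  0.01377081 0.2133989 ]
89 232.93258426966293 198.67415730337078
```

View pics/s9c.png

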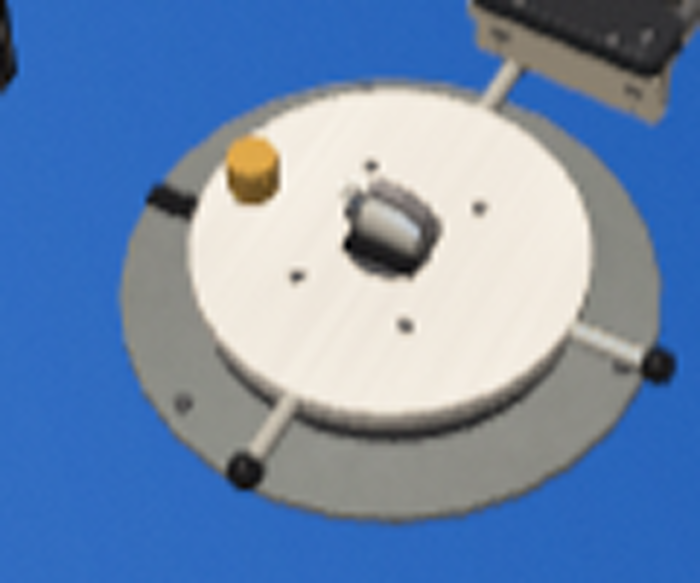

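The knob (252,170) now sits flat on the platter with no shank showing, the arm is clear, and the table is locked.

```bash
python3 -c "
from cell import ctrl
print(ctrl.finish_job())"
```

```text
the job is handed in; nothing more can be done
None
```

I stood the pin in the turntable's hole and pushed the table round by a spoke until the pin dropped home and locked it, with about 6 N as the highest wrist-force reading while pushing; then I backed off and handed the job in at about 20.5 s (no verdict was returned).

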